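Seat a lens barrel in the V-blocks under the set light and hold it pressed

ROBOT

A 6-joint arm with a two-finger parallel gripper is mounted at the origin on a cart in front of the work surface, level with it; the furniture and walls round the work are solid. World frame = base frame: x ahead of the robot, y to its left, z up, the work surface at z = 0. Lengths are in m, angles in degrees, forces in N, time in s.
With the tool pointing down it reaches from about 0.4 to 0.825 m from the base axis. Payload 7 kg.
Tool frame: the origin (TCP) lies midway between the tips of the shut fingers; the grasp point (between the pads) lies r.grasp_offset behind it (r.grasp_offset is the distance from the TCP to the grasp point, in m); x points along the fingers, z is the direction in which the jaws open and shut, and the axes are right-handed (so a half turn about x gives the same grasp; the last joint's range is limited). The gripper opens to 88 mm and grips with 3 to 60 N. Pads are 19 mm wide; open, the fingers measure 130 mm over their backs; the gripper's body (78 mm by 193 mm) begins 47 mm behind the grasp point.
Start: joints at [93.799, 20.546, 0.682, 0, -70.136, -16.507], TCP at [0.149, 0.658, 0.227] pointing down, gripper open.
Joint ranges: [-176.03, 176.03], [-82.01, 121.73], [-58.28, 71.71], [-173.87, 95.51], [-174.79, -0.11], [-173.66, 173.66]. Speed limits (degrees/s): [136.94, 136.94, 172.46, 180, 180, 180].

INTERFACE

Orientations are given as [roll, pitch, yaw] about the fixed x, y, z axes, in that order (R = Rz(yaw) Ry(pitch) Rx(roll)).
In Python, from plant import readout, vision, close_job, r gives the robot as it stands.
- The arm moves only by the shell command python3 -m handwheel 'ROWS' [OPENING] [FORCE]. ROWS is JSON, a list that holds one entry, the list of rows, each a list of 4 numbers: the shift along the world's x, y, z in units of 40 mm (1.0 is 40 mm), then the turn about the world's z in units of 5 degrees (1.0 is 5 degrees). In form: [[[tx, ty, tz, roll], ...]]. A call has 1 to 8 rows; each row shifts and turns the pose as measured when the row begins; what a row does not reach is not made up. A row lasts 1/10 s, in which the tool goes at most 50 mm and 8.59 degrees, less where a joint would pass 70% of its speed; a pose out of reach is approached as far as the arm can. A call is refused whole if a number of a shift passes 1 or a number of a turn 1, either way. A call with a gripper value outside its range is refused whole. OPENING is the finger opening in mm, from 0 to 87.6, set as the call begins (- or left out, the last holds). The fingers move at their own pace and stop on an object; FORCE is the grip in N (left out, the last holds). Time passes only in rows, so rows that do not move let the fingers close. It gives the time, the measured TCP pose, the force and the opening at its end, in the units of the state.
- readout.get_state(): the state, without advancing time (a new reading comes with each control period).
- vision.capture(name): name is "side" or "top" or "wrist"; returns the picture (400x640x3 uint8, blue, green, red); there is no depth.
- vision.get_calibration(name): a dict with "intrinsics" (3x3 intrinsics, pixels), "pose" (4x4, takes a point from camera to world coordinates). Camera axes: x right, y up, looking along -z (the intrinsics and any distortion apply to the point x, -y, -z); pixel columns grow to the right and rows downward; lengths in m; the calibration is good to about 2 mm. A picture is of the moment at which its call begins: read the wrist's pose just before it. get_calibration takes no time and is no camera call; for the wrist camera it gives the pose at the moment of the call.
- close_job(): hands the job in, once; it reports no verdict.
The state is a dict: "time_s": time; "joints": joint angles; "qd": joint speeds; "joint_torque": joint torques, N m; "tcp_pos": TCP position; "eef_rot": TCP orientation; "contact_force": force on the tool from outside, world axes, zero at the start; "moment": the same for the moment, N m; "gripper_width": finger opening in m.
Only numpy, scipy, OpenCV 4.12 (cv2) and the standard library are available. Lean on these libraries where they do the work, as an engineer would, in place of code of your own. Each camera call takes 0.05 s, during which the arm holds its last target.

TASK

Check-in of a returned lens: first swing the lever of the grey dimmer box to the long mark, so that the light panel of the V-block fixture is set. Then take the slimmer of the two lens barrels from its cardboard tray, lay it into the pair of V-blocks, about centred along them, and press it down gently with the fingers (about 10 N, never above 40 N) so that it bears on both sloping faces; the program finishes while still holding it pressed there. Leave the thicker barrel in its tray.

Things in the scene. Friction and masses are not known exactly. Their poses are not given: they have to be found in the camera images.
- dimmer_lever (a joint): lever on the dimmer box, hinge axis vertical; 0 = it points along the box's +y, growing clockwise seen from above to 2.1 rad. Four marks on the box top at 0.05, 0.65, 1.25 and 1.85; the long one is 1.25 (along the box's +x would be 1.571). It stays where it is left (friction 0.05 N m)
- lever_knob (a point): centre of the lever's upright round black grip, 18 mm in diameter and 34 mm tall, 45 mm from the hinge axis; the grip's lower end is 17 mm below this point, the lever bar's top 24 mm below
- lever_hinge (a point): point on the lever's hinge axis at the height of the grip's centre; its axes are the dimmer box's (x away from the robot at yaw 0, z up). The grey box is 140 x 170 x 30 mm and fixed; its top is 34 mm below this point; the lever turns over it.
- slim_barrel_center (a point): centre of the slimmer lens barrel: aluminium, 36 mm in diameter, 120 mm long, about 0.2 kg; y is the barrel's axis. It lies in a fixed cardboard tray 84 x 140 mm (long along the barrel) on two ribs 48 mm from the middle, with 8 mm chocks against rolling; between the ribs its sides are free over 84 mm, and the tray's floor is 28 mm below this point
- slim_barrel: the same slimmer barrel; the origin lies on its outside, on the lowest line as it starts, half-way along, 18 mm from the axis; y is the barrel's axis
- thick_barrel_center (a point): centre of the thicker lens barrel, 52 mm in diameter, 120 mm long, in a like tray; to be left alone
- v_seat (a point): the slim barrel's centre when seated: on the V's centre line, half-way along, 44 mm above the table; y along the V, x across, z up. Fixed base plate 96 x 150 mm (top 34 mm below this point, its light panel 32 mm below) with two steel V-blocks 25 mm long, 62 mm wide, centred 42.5 mm to either side along y: a 60 mm gap for fingers between. 90 degree V, 48 mm wide at its mouth 1.5 mm below this point
- v_near: the V-blocks' sloping faces on the -x side of the V (both blocks); origin under the middle of the fixture, on the table
- v_far: the V-blocks' sloping faces on the +x side of the V (both blocks); origin as for v_near
Things that resemble listed ones, but are neither listed nor needed, are in the scene too. What is shaped like the slim_barrel but turquoise or yellow is not meant.

How it is judged (in metres and radians):
On the way, in this order (a step that is already met when the one before it is completed fails the run):
1. the lever stands at the long mark (value of joint dimmer_lever between 1.13 and 1.37 rad), for 0.3 s.
2. the slim barrel is lifted out of its tray (height (world z) of slim_barrel_center above 0.065 m), for 0.1 s.
At the end, for the whole second after the job is handed in: Lever within 0.12 rad of the long mark; slim barrel centred within 2.5 mm of the seat across the V and in height, 12 mm along it, axis within 0.05 rad of the V's; it bears with over 2.5 N on each side of the V, and the fingers press it with over 1.5 N, at rest (all of step 1 and x of slim_barrel_center in the frame of v_seat between -0.0025 and 0.0025 m and y of slim_barrel_center in the frame of v_seat between -0.012 and 0.012 m and z of slim_barrel_center in the frame of v_seat between -0.0025 and 0.0025 m and angle between the y axis of slim_barrel_center and the y axis of v_seat, either way round below 0.05 rad and contact force between slim_barrel and v_near above 2.5 N and contact force between slim_barrel and v_far above 2.5 N and contact force between the fingers and slim_barrel above 1.5 N and linear speed of slim_barrel below 0.02 m/s); the arm keeps its last pose, push and grip.
It fails at once if the thicker barrel is moved more than 20 mm (distance of thick_barrel_center from where it was at the start of the episode above 0.02 m).
It fails at once if the slim barrel is pressed onto a face of the V with more than 40 N (contact force between slim_barrel and v_near above 40 N or contact force between slim_barrel and v_far above 40 N).
It also fails if it takes over 54 s, if anything falls off the work surface, if the arm or the gripper's body presses on something with over 40 N, if the wrist force passes 120 N, or if a joint passes its speed limit or range.

## Working session

There is one attempt and no reset: what is moved stays moved. The work goes in short steps, Python scripts to look and compute and a shell command to move; the robot and the scene stay as the last step left them, time stands still between calls to the robot, and variables do not carry over. Pictures are saved under pics/ and viewed, and the job is handed in when it is done.

```bash
ls; mkdir -p pics; python3 - <<'E'
from plant import readout, vision, r
import cv2, numpy as np
s=readout.get_state()
print({k:np.round(v,3).tolist() for k,v in s.items()}, r.grasp_offset)
for n in ["side","top","wrist"]:
    c=vision.get_calibration(n); print(n,{k:np.round(v,4).tolist() for k,v in c.items()})
    cv2.imwrite(f"pics/{n}0.png",vision.capture(n))
E
```

```text
pics
{'time_s': 0.0, 'joints': [93.799, 20.591, 0.634, -0.021, -70.134, -16.508], 'qd': [-0.068, 0.016, 0.011, 0.01, -0.027, -0.018], 'joint_torque': [0.003, -58.273, 29.305, 6.997, 0.007, -0.0], 'tcp_pos': [0.148, 0.658, 0.226], 'eef_rot': [4.616, 89.906, -98.1], 'contact_force': [0.381, -0.144, 0.936], 'moment': [-0.017, 0.016, -0.027], 'gripper_width': 0.087} 0.0188
side {'intrinsics': [[437.7638, 0.0, 319.9457], [0.0, 437.7638, 196.5324], [0.0, 0.0, 1.0]], 'pose': [[0.9463, 0.1626, -0.2793, 0.157], [-0.3227, 0.5233, -0.7887, -0.8331], [0.0179, 0.8365, 0.5477, 0.685], [0.0, 0.0, 0.0, 1.0]]}
top {'intrinsics': [[373.3624, 0.0, 313.9891], [0.0, 373.3624, 201.1165], [0.0, 0.0, 1.0]], 'pose': [[0.0286, 0.9894, -0.1425, 0.355], [-0.9996, 0.028, -0.0061, 0.0747], [-0.002, 0.1426, 0.9898, 1.0604], [0.0, 0.0, 0.0, 1.0]]}
wrist {'intrinsics': [[276.9395, 0.0, 315.2029], [0.0, 276.9395, 203.7943], [0.0, 0.0, 1.0]], 'pose': [[-0.2197, 0.9457, 0.2395, 0.2124], [-0.9756, -0.2133, -0.0526, 0.6435], [0.0013, -0.2452, 0.9695, 0.384], [0.0, 0.0, 0.0, 1.0]]}
```

View pics/side0.png

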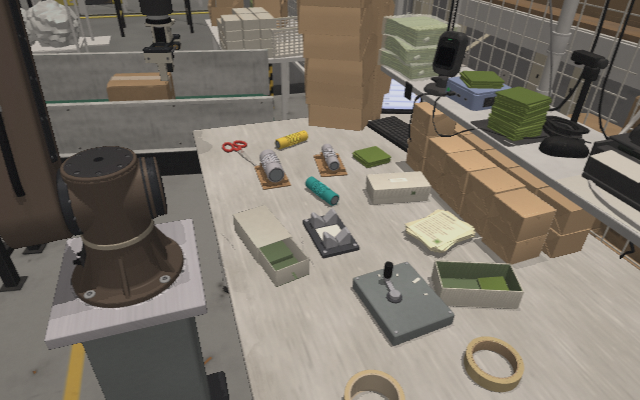

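View pics/top0.png

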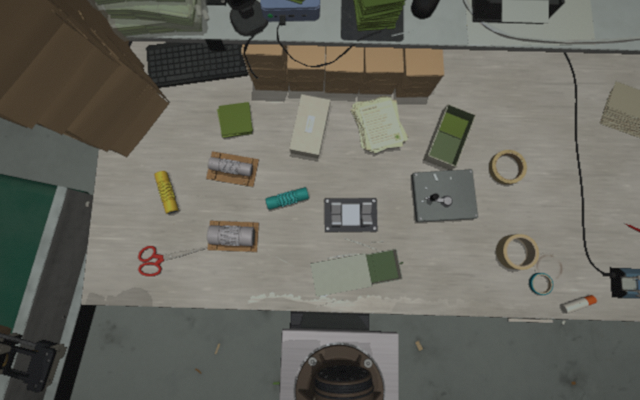

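View pics/wrist0.png

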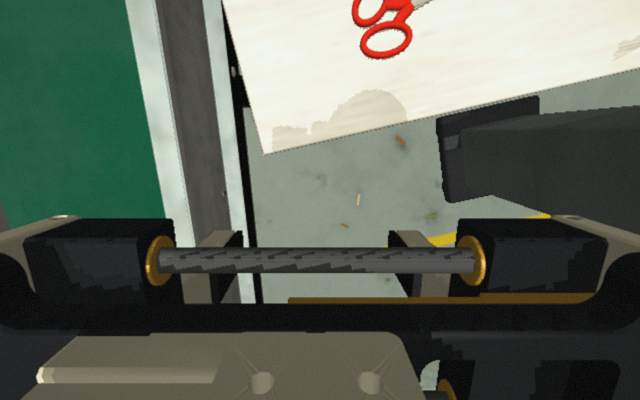

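Top view: slim-barrel candidates are the upper tray barrel (232,167), the lower tray barrel (231,236), turquoise (287,198) and yellow (166,192). The fixture is at (351,215) and the dimmer box at (445,195). Next, a closer crop.

```bash
python3 - <<'E'
import cv2, numpy as np
t=cv2.imread("pics/top0.png")
a=cv2.resize(t[140:265,195:270],None,fx=4.5,fy=4.5,interpolation=cv2.INTER_CUBIC)
b=cv2.resize(t[150:240,400:490],None,fx=5,fy=5,interpolation=cv2.INTER_CUBIC)
h=max(a.shape[0],b.shape[0])
f=lambda i:cv2.copyMakeBorder(i,0,h-i.shape[0],0,4,cv2.BORDER_CONSTANT)
cv2.imwrite("pics/c1.png",np.hstack([f(a),f(b)]))
s=cv2.imread("pics/side0.png")
a=cv2.resize(s[135:195,245:355],None,fx=4,fy=4,interpolation=cv2.INTER_CUBIC)
b=cv2.resize(s[195:265,290:370],None,fx=4,fy=4,interpolation=cv2.INTER_CUBIC)
h=max(a.shape[0],b.shape[0])
cv2.imwrite("pics/c2.png",np.hstack([f(a),f(b)]))
cv2.imwrite("pics/c3.png",cv2.resize(s[250:345,345:460],None,fx=5,fy=5,interpolation=cv2.INTER_CUBIC))
cv2.imwrite("pics/c4.png",cv2.resize(t[185:245,315:390],None,fx=8,fy=8,interpolation=cv2.INTER_CUBIC))
E
```

```text
(no output)
```

View pics/c1.png

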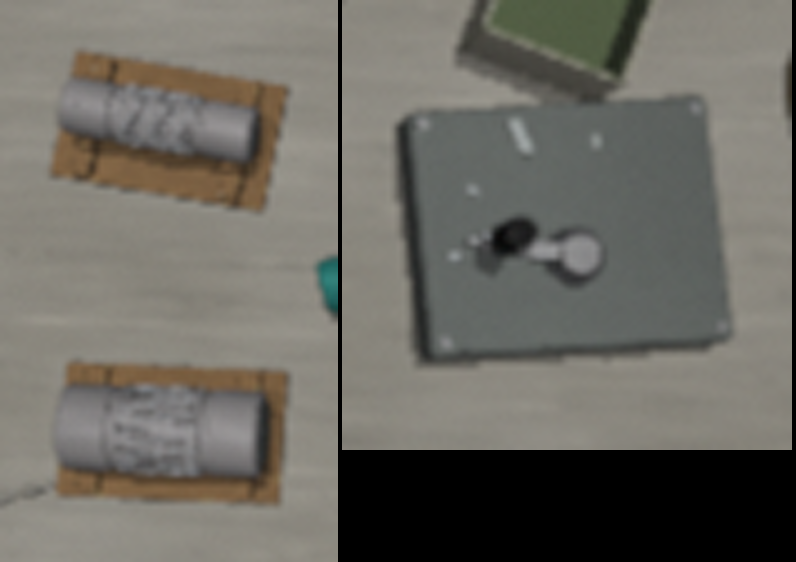

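View pics/c2.png

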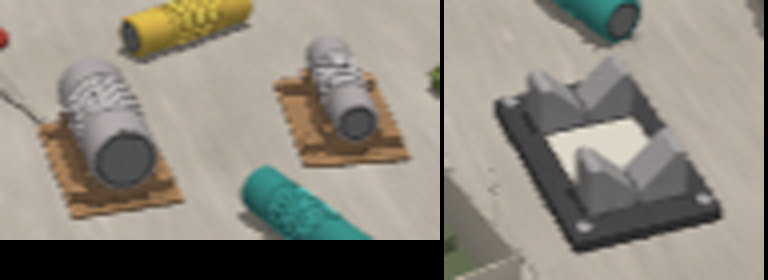

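View pics/c3.png

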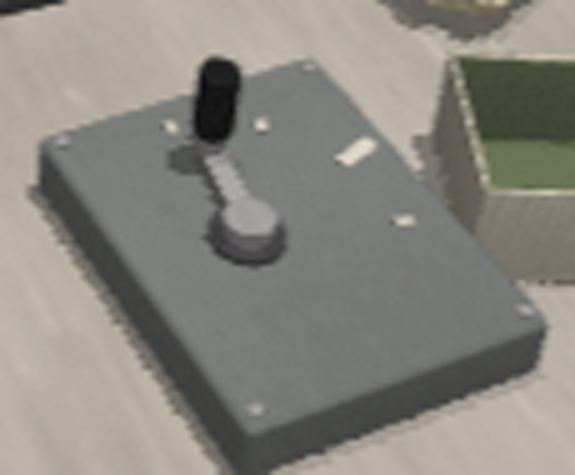

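View pics/c4.png

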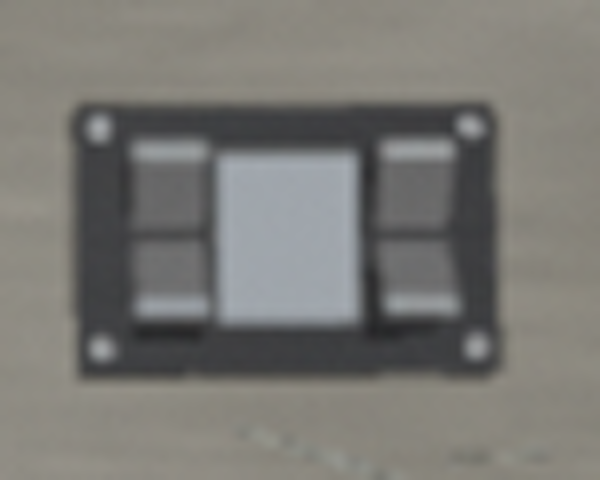

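Crop shows the upper tray barrel (232,167) is clearly the thinner, plain grey one; the lower (231,236) is the thick one. The knob is at about (435,197), with the hinge near (448,201) and the long mark near (436,177). The lever now sits near the 0.05–0.65 marks. Next I measure the positions.

```bash
cat > h.py <<'E'
import numpy as np, cv2
from plant import vision
def ray(n,uv,cal=None):
    c=cal or vision.get_calibration(n); K=np.array(c["intrinsics"]);P=np.array(c["pose"])
    d=np.linalg.inv(K)@[uv[0],uv[1],1]; d=P[:3,:3]@[d[0],-d[1],-d[2]]
    return P[:3,3],d
def onz(n,uv,z,cal=None):
    o,d=ray(n,uv,cal); return o+d*(z-o[2])/d[2]
def tri(*obs):
    A=np.zeros((3,3));b=np.zeros(3)
    for n,uv in obs:
        o,d=ray(n,uv); d=d/np.linalg.norm(d); M=np.eye(3)-np.outer(d,d);A+=M;b+=M@o
    return np.linalg.solve(A,b)
def proj(n,p,cal=None):
    c=cal or vision.get_calibration(n); K=np.array(c["intrinsics"]);P=np.array(c["pose"])
    q=np.linalg.inv(P)@np.append(p,1); q=K@[q[0],-q[1],-q[2]]; return q[:2]/q[2]
E
python3 - <<'E'
from h import *
np.set_printoptions(precision=4,suppress=True)
o=342
T=lambda u,v:(400+(u-o-2)/5,150+(v-2)/5)
S=lambda u,v:(345+(u-2)/5,250+(v-2)/5)
C=lambda u,v:(315+(u-3.5)/8,185+(v-3.5)/8)
print("box screws top"); 
c=[onz("top",T(*p),.03) for p in [(423,125),(697,107),(723,327),(446,343)]]
for x in c: print(x)
print(np.mean(c,0))
print("side")
c=[onz("side",S(*p),.03) for p in [(63,142),(309,66),(525,310),(256,410)]]
for x in c: print(x)
print(np.mean(c,0))
print("marks top",[onz("top",T(*p),.03) for p in [(455,256),(474,190),(521,136),(596,141)]])
print("marks side",[onz("side",S(*p),.03) for p in [(171,127),(261,125),(357,151),(403,220)]])
print("knob tri",tri(("top",T(514,236)),("side",S(216,98))))
print("hinge cap tri",tri(("top",T(582,252)),("side",S(250,216))))
print("fixture screws top"); 
c=[onz("top",C(*p),.010) for p in [(98,128),(471,126),(477,346),(102,348)]]
for x in c: print(x)
print(np.mean(c,0))
print("Vgroove top",[onz("top",C(*p),.0) for p in [(170,235),(420,237)]])
# barrel mask
t=cv2.imread("pics/top0.png")
hsv=cv2.cvtColor(t,cv2.COLOR_BGR2HSV)
for (x,y) in [(232,167),(225,167),(215,158),(222,175),(262,170)]: print((x,y),hsv[y,x],t[y,x])
E
```

```text
box screws top
[ 0.5869 -0.2033  0.03  ]
[ 0.6016 -0.3577  0.03  ]
[ 0.4772 -0.3683  0.03  ]
[ 0.464  -0.2148  0.03  ]
[ 0.5324 -0.286   0.03  ]
side
[ 0.4645 -0.2136  0.03  ]
[ 0.5881 -0.2026  0.03  ]
[ 0.601  -0.3557  0.03  ]
[ 0.4777 -0.3669  0.03  ]
[ 0.5329 -0.2847  0.03  ]
marks top [array([ 0.5128, -0.2204,  0.03  ]), array([ 0.5505, -0.2315,  0.03  ]), array([ 0.5821, -0.2583,  0.03  ]), array([ 0.5805, -0.3004,  0.03  ])]
marks side [array([ 0.5125, -0.2193,  0.03  ]), array([ 0.5501, -0.23  ,  0.03  ]), array([ 0.5819, -0.2569,  0.03  ]), array([ 0.58  , -0.2983,  0.03  ])]
knob tri [ 0.519  -0.2422  0.065 ]
hinge cap tri [ 0.5149 -0.2869  0.0416]
fixture screws top
[0.5089 0.0448 0.01  ]
[ 0.5134 -0.0877  0.01  ]
[ 0.4352 -0.0902  0.01  ]
[0.4308 0.0415 0.01  ]
[ 0.4721 -0.0229  0.01  ]
Vgroove top [array([0.4725, 0.0179, 0.    ]), array([ 0.4743, -0.0713,  0.    ])]
(232, 167) [150   2 126] [126 125 126]
(225, 167) [150   2 111] [111 110 111]
(215, 158) [ 12  12 106] [101 103 106]
(222, 175) [ 16 118 123] [ 66  96 123]
(262, 170) [ 20  21 148] [136 144 148]
```

```bash
python3 - <<'E'
from h import *
np.set_printoptions(precision=4,suppress=True)
t=cv2.imread("pics/top0.png")
hsv=cv2.cvtColor(t,cv2.COLOR_BGR2HSV)
# tray by brown mask
m=cv2.inRange(hsv,(8,60,40),(25,255,255)); m[:145]=0;m[190:]=0;m[:,:200]=0;m[:,270:]=0
pts=cv2.findNonZero(m); rr=cv2.minAreaRect(pts); bx=cv2.boxPoints(rr)
print("tray rect",rr,bx.tolist()); tc=[onz("top",p,.004) for p in bx]; print(np.array(tc)); print("ctr",np.mean(tc,0))
m2=cv2.inRange(hsv,(0,0,0),(180,9,255)); k=np.zeros_like(m2);cv2.fillConvexPoly(k,bx.astype(int),255)
k=cv2.dilate(k,np.ones((3,3)))
m2&=k; m2=cv2.morphologyEx(m2,cv2.MORPH_CLOSE,np.ones((5,5)))
cs,_=cv2.findContours(m2,0,1); c=max(cs,key=cv2.contourArea); rr=cv2.minAreaRect(c); bb=cv2.boxPoints(rr); print("barrel",rr)
tc=np.array([onz("top",p,.036) for p in bb]); print(tc, tc.mean(0))
v=t.copy(); cv2.drawContours(v,[bx.astype(int)],0,(0,0,255),1);cv2.drawContours(v,[bb.astype(int)],0,(0,255,0),1)
cv2.imwrite("pics/b1.png",cv2.resize(v[140:195,195:270],None,fx=8,fy=8))
E
```

```text
tray rect ((232.06663513183594, 168.61141967773438), (48.54893493652344, 28.27327537536621), 9.727578163146973) [[205.75259399414062, 178.44329833984375], [210.52975463867188, 150.5765380859375], [258.38067626953125, 158.779541015625], [253.603515625, 186.64630126953125]]
[[0.5644 0.3953 0.004 ]
 [0.6475 0.3871 0.004 ]
 [0.6269 0.2463 0.004 ]
 [0.5442 0.256  0.004 ]]
ctr [0.5957 0.3212 0.004 ]
barrel ((229.96153259277344, 166.1923065185547), (43.53778076171875, 12.159200668334961), 11.309932708740234)
[[0.5884 0.383  0.036 ]
 [0.6229 0.3786 0.036 ]
 [0.6016 0.2568 0.036 ]
 [0.5673 0.2617 0.036 ]] [0.5951 0.3201 0.036 ]
```

View pics/b1.png

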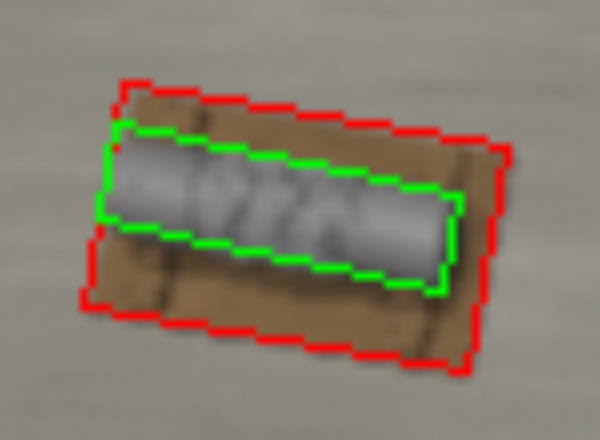

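Both views agree within 2 mm:

- **Dimmer box:** yaw is 5.3° and the hinge is at (0.515,-0.287). The lever is at about 0.19 rad. The knob target is about (0.556,-0.269).
- **Slim barrel:** centre (0.595,0.321), yaw about -8.5°.
- **V fixture:** (0.472,-0.023), yaw about +1.8°.

Next I check the jaw direction and the shifts to the knob.

```bash
cat >> h.py <<'E'
from scipy.spatial.transform import Rotation as Ro
def st(target=None):
    from plant import readout
    s=readout.get_state(); R=Ro.from_euler('xyz',s["eef_rot"],degrees=True).as_matrix()
    jz=np.degrees(np.arctan2(R[1,2],R[0,2]))
    p=np.array(s["tcp_pos"])
    print("t",round(s["time_s"],2),"tcp",p.round(4),"tx",R[:,0].round(3),"jaw",round(jz,1),"F",np.round(s["contact_force"],1),"w",round(s["gripper_width"],4),"q",np.round(s["joints"],0))
    if target is not None: print("units to go",((np.array(target)-p)/.04).round(2))
    return p,jz
E
python3 -c "
from h import *
st([0.519,-0.242,0.2])"; python3 -m handwheel '[[[1,-1,0,0],[1,-1,0,0]]]' 60 20
```

```text
t 0.15 tcp [0.1484 0.6581 0.2258] tx [-0.    -0.001 -1.   ] jaw -102.7 F [ 0.2  0.6 -0.6] w 0.0876 q [ 94.  21.   1.  -0. -70. -17.]
units to go [  9.26 -22.5   -0.65]
time_s: 0.35
tcp_pos: [0.2189, 0.587, 0.2235]
eef_rot: [6.1, 89.8, -96.3]
contact_force: [1.5, 0.7, -0.1]
gripper_width: 0.0772
```

```bash
python3 -m handwheel '[[[0.9,-0.8,0,-1],[0.9,-0.8,0,-1],[0.9,-0.8,0,-1],[0.9,-0.8,0,-1],[0.9,-0.8,0,-1],[0.6,-1,0,-1],[0.4,-1,0,-1],[0.2,-1,0,-1]]]' 60 20; python3 -c "
from h import *
st([0.519,-0.242,0.2])"
```

```text
time_s: 1.15
tcp_pos: [0.4552, 0.294, 0.2213]
eef_rot: [11.2, 89.6, -132.5]
contact_force: [1.7, -0.6, 0.3]
gripper_width: 0.0602
t 1.15 tcp [0.4552 0.294  0.2213] tx [-0.004 -0.005 -1.   ] jaw -143.8 F [ 1.7 -0.6  0.3] w 0.0602 q [ 54.   8. -16.  -0. -66. -17.]
units to go [  1.6  -13.4   -0.53]
```

```bash
python3 -m handwheel '[[[0.15,-1,0,-1],[0.15,-1,0,-1],[0.15,-1,0,-1],[0.15,-1,0,-1],[0.15,-1,0,-1],[0.1,-1,0,-1],[0.1,-1,0,-1],[0.1,-1,0,-1]]]' 60 20; python3 -m handwheel '[[[0.1,-1,0,-1],[0.1,-1,0,-1],[0.1,-1,0,-1],[0.1,-1,0,-1],[0,-1,0,-1],[0,0,0,-1],[0,0,0,-1]]]' ; python3 -c "
from h import *
st([0.519,-0.242,0.2])"
```

```text
time_s: 1.95
tcp_pos: [0.4963, -0.0402, 0.2208]
eef_rot: [8.1, 89.6, -177.4]
contact_force: [0.6, -0.3, 0.3]
gripper_width: 0.0602
time_s: 2.65
tcp_pos: [0.5101, -0.254, 0.2193]
eef_rot: [13.9, 89.5, 151.5]
contact_force: [-0.4, -0.4, 0.1]
gripper_width: 0.0597
t 2.65 tcp [ 0.5101 -0.254   0.2193] tx [-0.008  0.004 -1.   ] jaw 137.7 F [-0.4 -0.4  0.1] w 0.0597 q [ -7.  11. -13.  -0. -66. -35.]
units to go [ 0.22  0.3  -0.48]
```

```bash
python3 - <<'E'
from h import *
st([0.519,-0.242,0.12])
c=vision.get_calibration("wrist"); im=vision.capture("wrist"); cv2.imwrite("pics/w1.png",im)
p=np.array([.519,-.2422,.081]); print(proj("wrist",p,c), proj("wrist",[.5149,-.2869,.0416],c))
E
```

```text
t 2.65 tcp [ 0.5101 -0.254   0.2193] tx [-0.008  0.004 -1.   ] jaw 137.7 F [-0.4 -0.4  0.1] w 0.0597 q [ -7.  11. -13.  -0. -66. -35.]
units to go [ 0.22  0.3  -2.48]
[315.42460994 208.87465711] [292.87070651 172.00646335]
```

View pics/w1.png

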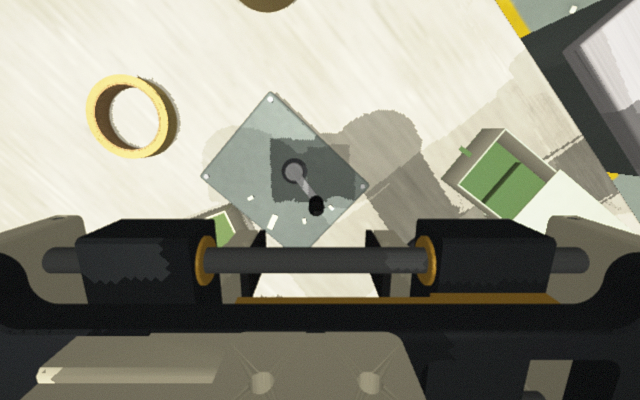

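The wrist view shows the hinge cap at (293,172), as predicted, and the knob at (316,205) against a predicted (315,209). I move above it and go down.

```bash
python3 -m handwheel '[[[0.22,0.3,-1,0],[0,0,-1,0],[0,0,-1,0]]]' 60 20; python3 -c "
from h import *
st([0.519,-0.242,0.054])"
```

```text
time_s: 3.0
tcp_pos: [0.5232, -0.2429, 0.1027]
eef_rot: [-127.3, 89.7, 10.3]
contact_force: [-0.0, -0.3, -0.4]
gripper_width: 0.0598
t 3.0 tcp [ 0.5232 -0.2429  0.1027] tx [ 0.006  0.001 -1.   ] jaw 137.7 F [-0.  -0.3 -0.4] w 0.0598 q [ -6.  18. -21.  -0. -51. -37.]
units to go [-0.11  0.02 -1.22]
```

```bash
python3 -m handwheel '[[[-0.1,0.02,-0.6,0],[0,0,-0.6,0]]]' 60 20;  python3 -m handwheel '[[[0,0,0,0],[0,0,0,0],[0,0,0,0],[0,0,0,0]]]' 0 15; python3 -c "
from h import *
st([0.519,-0.242,0.054])"
```

```text
time_s: 3.2
tcp_pos: [0.5175, -0.241, 0.0505]
eef_rot: [-99.9, 89.8, 38.0]
contact_force: [0.5, -0.5, 0.4]
gripper_width: 0.0598
time_s: 3.6
tcp_pos: [0.5166, -0.2401, 0.0499]
eef_rot: [-15.6, 89.8, 122.6]
contact_force: [-0.2, -0.1, 0.5]
gripper_width: 0.0331
t 3.6 tcp [ 0.5166 -0.2401  0.0499] tx [-0.001  0.002 -1.   ] jaw 138.2 F [-0.2 -0.1  0.5] w 0.0331 q [ -5.  21. -25.  -0. -44. -36.]
units to go [ 0.06 -0.05  0.1 ]
```

```bash
python3 -m handwheel '[[[0,0,0.06,0],[0,0,0,0],[0,0,0,0],[0,0,0,0]]]' 0 15; python3 -c "
from h import *
p,j=st()
h=np.array([.5149,-.2869]); d=p[:2]-h; a0=np.degrees(np.arctan2(d[1],d[0])); print(a0,np.hypot(*d),'lever',np.radians(95.35-a0))
for a in [75,65,55,45,35,25,22]: 
  q=h+.045*np.array([np.cos(np.radians(a)),np.sin(np.radians(a))]); print(a,q.round(4))"
```

```text
time_s: 4.0
tcp_pos: [0.5181, -0.2406, 0.0549]
eef_rot: [-111.7, 89.8, 26.6]
contact_force: [0.7, -1.5, -5.4]
gripper_width: 0.0175
t 4.0 tcp [ 0.5181 -0.2406  0.0549] tx [ 0.003  0.002 -1.   ] jaw 138.2 F [ 0.7 -1.5 -5.4] w 0.0175 q [ -5.  21. -25.  -0. -45. -36.]
86.06978343669601 0.04642795588876107 lever 0.16197033432776725
75 [ 0.5265 -0.2434]
65 [ 0.5339 -0.2461]
55 [ 0.5407 -0.25  ]
45 [ 0.5467 -0.2551]
35 [ 0.5518 -0.2611]
25 [ 0.5557 -0.2679]
22 [ 0.5566 -0.27  ]
```

```bash
python3 -m handwheel '[[[0.21,-0.07,0,0],[0.18,-0.07,0,0],[0.17,-0.1,0,0],[0.15,-0.13,0,0]]]'; python3 -c "
from h import *
p,j=st([.5557,-.2679,.055])
h=np.array([.5149,-.2869]); d=p[:2]-h; a0=np.degrees(np.arctan2(d[1],d[0])); print(a0,np.hypot(*d),'lever',np.radians(95.35-a0))"
```

```text
time_s: 4.4
tcp_pos: [0.5434, -0.2481, 0.0543]
eef_rot: [-32.2, 89.3, 105.8]
contact_force: [-1.1, 8.3, 2.2]
gripper_width: 0.0174
t 4.4 tcp [ 0.5434 -0.2481  0.0543] tx [-0.003  0.012 -1.   ] jaw 138.0 F [-1.1  8.3  2.2] w 0.0174 q [ -6.  23. -21.  -1. -47. -35.]
units to go [ 0.31 -0.5   0.02]
53.70310392162108 0.04814262300492914 lever 0.7268754598036264
```

```bash
python3 -m handwheel '[[[0.08,-0.18,0,0],[0.12,-0.16,0,0],[0.1,-0.18,0,0],[0,-0.02,0,0]]]'; python3 -c "
from h import *
p,j=st([.5557,-.2679,.055])
h=np.array([.5149,-.2869]); d=p[:2]-h; a0=np.degrees(np.arctan2(d[1],d[0])); print(a0,np.hypot(*d),'lever',np.radians(95.35-a0))"
```

```text
time_s: 4.8
tcp_pos: [0.5579, -0.2653, 0.0542]
eef_rot: [-40.1, 89.0, 97.9]
contact_force: [0.3, 1.3, -0.2]
gripper_width: 0.0172
t 4.8 tcp [ 0.5579 -0.2653  0.0542] tx [-0.002  0.017 -1.   ] jaw 138.0 F [ 0.3  1.3 -0.2] w 0.0172 q [ -8.  25. -18.  -1. -48. -33.]
units to go [-0.06 -0.06  0.02]
26.619873852857182 0.048115549574393505 lever 1.1995669965786868
```

```bash
python3 -m handwheel '[[[-0.02,-0.07,0,0],[0,0,0,0]]]'; python3 -m handwheel '[[[0,0,0,0],[0,0,0,0],[0,0,0,0]]]' 60 ; python3 -m handwheel '[[[0,0,0.5,0],[0,0,1,0],[0,0,1,0],[0,0,1,0]]]';python3 - <<'E'
from h import *
p,j=st()
im=vision.capture("wrist"); cv2.imwrite("pics/w2.png",im)
im=vision.capture("side"); cv2.imwrite("pics/s2.png",cv2.resize(im[230:350,330:470],None,fx=5,fy=5))
im=vision.capture("top"); cv2.imwrite("pics/t2.png",cv2.resize(im[150:240,400:490],None,fx=6,fy=6))
E
```

```text
time_s: 5.0
tcp_pos: [0.5584, -0.2674, 0.0542]
eef_rot: [-47.0, 89.0, 91.0]
contact_force: [-0.9, -0.8, -1.3]
gripper_width: 0.0177
time_s: 5.3
tcp_pos: [0.5579, -0.2678, 0.0547]
eef_rot: [-45.4, 89.0, 92.7]
contact_force: [0.2, 1.0, 1.0]
gripper_width: 0.036
time_s: 5.7
tcp_pos: [0.5522, -0.2671, 0.1923]
eef_rot: [-11.0, 88.6, 126.9]
contact_force: [0.6, 0.2, 0.2]
gripper_width: 0.0595
t 5.7 tcp [ 0.5522 -0.2671  0.1923] tx [-0.015  0.02  -1.   ] jaw 138.0 F [0.6 0.2 0.2] w 0.0595 q [ -8.  17.  -9.  -1. -65. -33.]
```

View pics/w2.png

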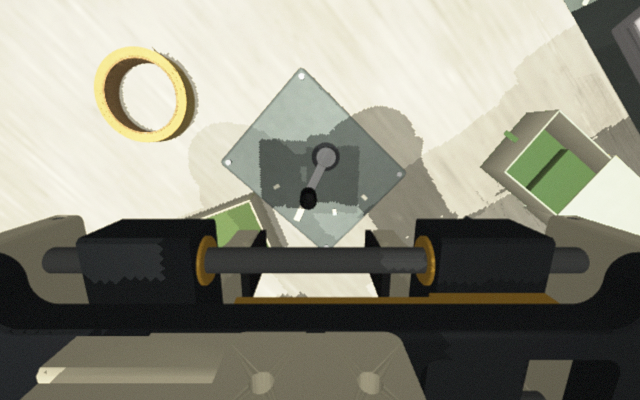

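View pics/s2.png

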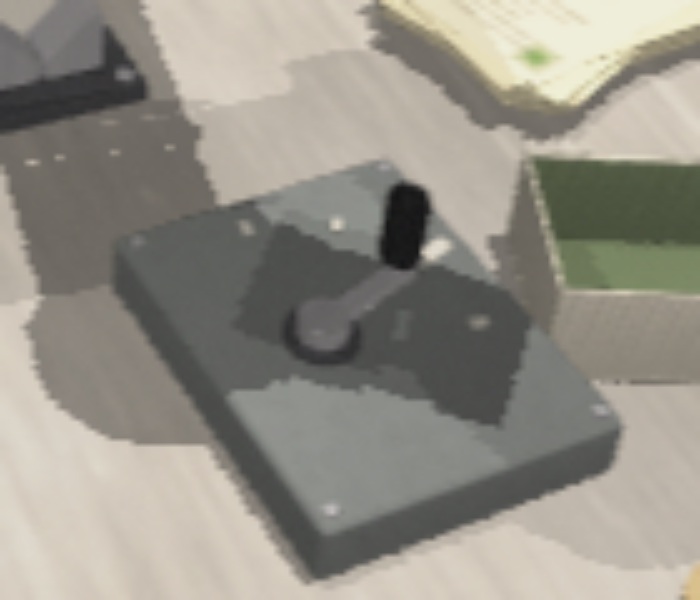

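View pics/t2.png

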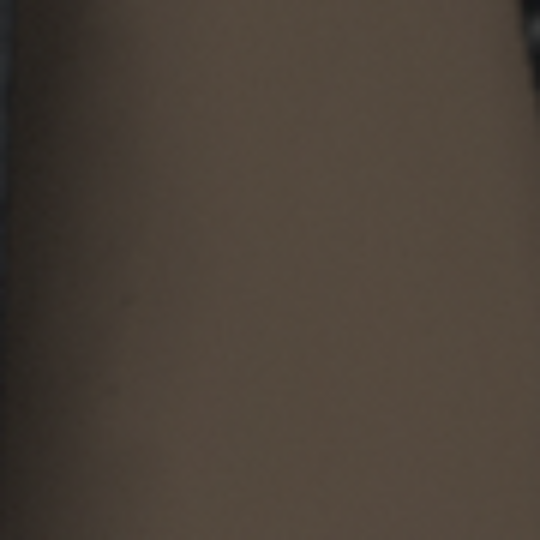

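Side and wrist views show the lever bar pointing at the long mark (side crop: mark at (437,248), knob at (404,226)). The arm blocks the top view. I'll put a number on the angle.

```bash
python3 - <<'E'
from h import *
h=np.array([.5149,-.2869])
S=lambda u,v:(330+(u-2)/5,230+(v-2)/5)
for nm,uv,z in [("knob",(404,226),.064),("barend",(385,280),.038),("hinge",(325,325),.0416)]:
    q=onz("side",S(*uv),z); d=q[:2]-h; a=np.degrees(np.arctan2(d[1],d[0])); print(nm,q.round(4),np.hypot(*d).round(4),"lever",np.radians(95.35-a).round(3))
st([.595,.321,.2])
E
python3 -m handwheel '[[[0,1,0,1],[0,1,0,1],[0,1,0,1],[0,1,0,1],[0.1,1,0,1],[0.1,1,0,1],[0.1,1,0,1],[0.1,1,0,0]]]' 66 20
```

```text
knob [ 0.5561 -0.2704  0.064 ] 0.0444 lever 1.283
barend [ 0.5496 -0.2731  0.038 ] 0.0374 lever 1.285
hinge [ 0.5123 -0.2913  0.0416] 0.0051 lever 3.775
t 5.85 tcp [ 0.5546 -0.2677  0.1947] tx [-0.007  0.018 -1.   ] jaw 138.0 F [-0.5 -0.4 -1.2] w 0.0598 q [ -8.  17.  -9.  -1. -65. -33.]
units to go [ 1.01 14.72  0.13]
time_s: 6.65
tcp_pos: [0.5644, 0.0579, 0.1885]
eef_rot: [-10.5, 88.6, 163.5]
contact_force: [1.9, 0.0, -0.7]
gripper_width: 0.066
```

Lever is at about 1.22–1.28 rad, inside 1.13–1.37. On to the barrel.

```bash
python3 -m handwheel '[[[0.1,1,0,0],[0.1,1,0,0],[0.1,1,0,0],[0.1,1,0,0],[0,0.5,0,0]]]' 66 20; python3 - <<'E'
from h import *
st([.595,.321,.2])
c=vision.get_calibration("wrist"); im=vision.capture("wrist"); cv2.imwrite("pics/w3.png",im)
print(proj("wrist",[.595,.321,.036],c),proj("wrist",[.604,.380,.036],c),proj("wrist",[.586,.262,.036],c))
E
```

```text
time_s: 7.15
tcp_pos: [0.5775, 0.2461, 0.1834]
eef_rot: [-0.8, 88.3, 173.2]
contact_force: [-0.3, -0.5, 0.3]
gripper_width: 0.0665
t 7.15 tcp [0.5775 0.2461 0.1834] tx [-0.03   0.003 -1.   ] jaw 174.0 F [-0.3 -0.5  0.3] w 0.0665 q [ 40.  19.  -7.  -1. -65. -45.]
units to go [0.44 1.87 0.41]
[303.35138371 256.38417452] [301.56365789 300.50327375] [305.30383404 208.19985629]
```

View pics/w3.png

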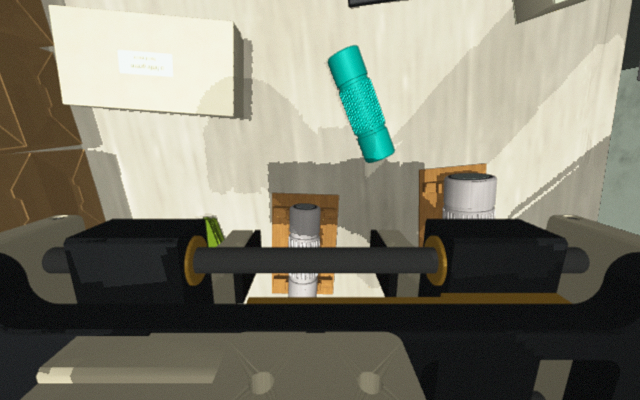

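```bash
python3 - <<'E'
from h import *
for z in [.03,.034,.038,.042]: print(z,proj("side",[.586,.262,z]))
E
python3 -m handwheel '[[[0.22,0.9,-0.2,-0.5],[0.22,0.9,-0.3,0],[0,0,-0.5,0],[0,0,-0.5,0]]]' 66 20; python3 - <<'E'
from h import *
st([.595,.321,.016])
E
```

```text
0.03 [333.29326009 165.56646442]
0.034 [333.33844746 164.42276897]
0.038 [333.38378282 163.27532794]
0.042 [333.42926689 162.1241229 ]
time_s: 7.6
tcp_pos: [0.5952, 0.3226, 0.1213]
eef_rot: [-1.8, 88.3, 169.8]
contact_force: [-0.7, -0.7, 0.5]
gripper_width: 0.0662
t 7.6 tcp [0.5952 0.3226 0.1213] tx [-0.028  0.005 -1.   ] jaw 171.6 F [-0.7 -0.7  0.5] w 0.0662 q [ 44.  26.  -5.  -2. -60. -52.]
units to go [-0.01 -0.04 -2.63]
```

```bash
python3 -m handwheel '[[[0,-0.04,-0.7,0],[0,0,-0.7,0],[0,0,-0.5,0],[0,0,-0.3,0]]]' ; python3 - <<'E'
from h import *
st([.595,.321,.015])
cv2.imwrite("pics/s4.png",cv2.resize(vision.capture("side")[120:220,240:400],None,fx=5,fy=5))
E
```

```text
time_s: 8.0
tcp_pos: [0.5929, 0.3175, 0.0258]
eef_rot: [6.7, 88.1, 178.2]
contact_force: [-0.3, 0.7, 0.5]
gripper_width: 0.0663
t 8.0 tcp [0.5929 0.3175 0.0258] tx [-0.033  0.001 -0.999] jaw 171.5 F [-0.3  0.7  0.5] w 0.0663 q [ 44.  31. -10.  -2. -50. -51.]
units to go [ 0.05  0.09 -0.27]
```

View pics/s4.png

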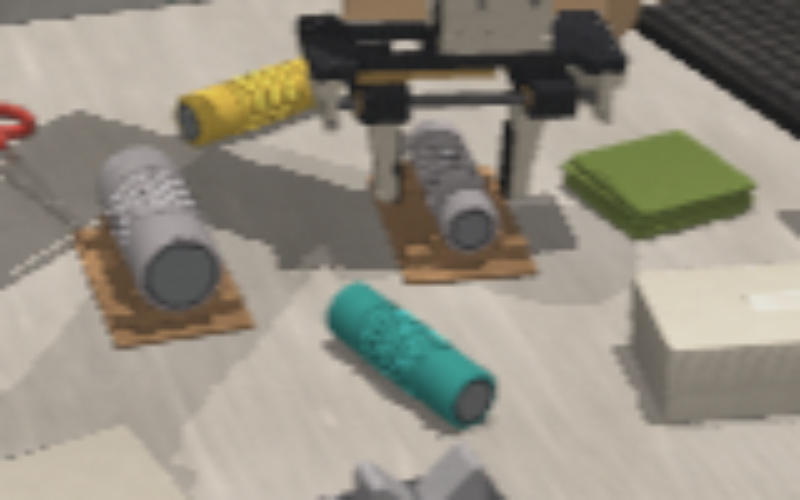

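The fingers (side crop (390,170) and (525,170)) straddle the slim barrel evenly and sit near the middle of its length. I lower the last bit and grip.

```bash
python3 -m handwheel '[[[0.06,0.09,-0.2,0],[0,0,-0.05,0]]]' ; python3 -m handwheel '[[[0,0,0,0],[0,0,0,0],[0,0,0,0],[0,0,0,0],[0,0,0,0]]]' 20 20; python3 - <<'E'
from h import *
st([.595,.321,.015])
E
```

```text
time_s: 8.25
tcp_pos: [0.5949, 0.3201, 0.0136]
eef_rot: [9.9, 88.0, -178.6]
contact_force: [-0.7, -0.4, 0.0]
gripper_width: 0.0659
time_s: 8.75
tcp_pos: [0.5953, 0.3214, 0.0167]
eef_rot: [5.2, 88.1, 176.7]
contact_force: [-4.9, 1.1, -0.4]
gripper_width: 0.0351
t 8.75 tcp [0.5953 0.3214 0.0167] tx [-0.033  0.002 -0.999] jaw 171.5 F [-4.9  1.1 -0.4] w 0.0351 q [ 44.  32. -10.  -2. -49. -51.]
units to go [-0.01 -0.01 -0.04]
```

```bash
python3 -m handwheel '[[[0,0,0,0],[0,0,0.3,0],[0,0,0.8,0],[0,0,1,0],[0,0,1,0]]]' 20 25; python3 - <<'E'
from h import *
p,j=st([.472,-.023,.13])
cv2.imwrite("pics/s5.png",cv2.resize(vision.capture("side")[60:220,240:420],None,fx=4,fy=4))
E
```

```text
time_s: 9.25
tcp_pos: [0.5915, 0.3182, 0.1396]
eef_rot: [16.5, 87.5, -172.1]
contact_force: [0.3, 0.9, -1.6]
gripper_width: 0.0353
t 9.25 tcp [0.5915 0.3182 0.1396] tx [-0.043 -0.006 -0.999] jaw 171.4 F [ 0.3  0.9 -1.6] w 0.0353 q [ 44.  25.  -3.  -2. -63. -52.]
units to go [-2.99 -8.53 -0.24]
```

View pics/s5.png

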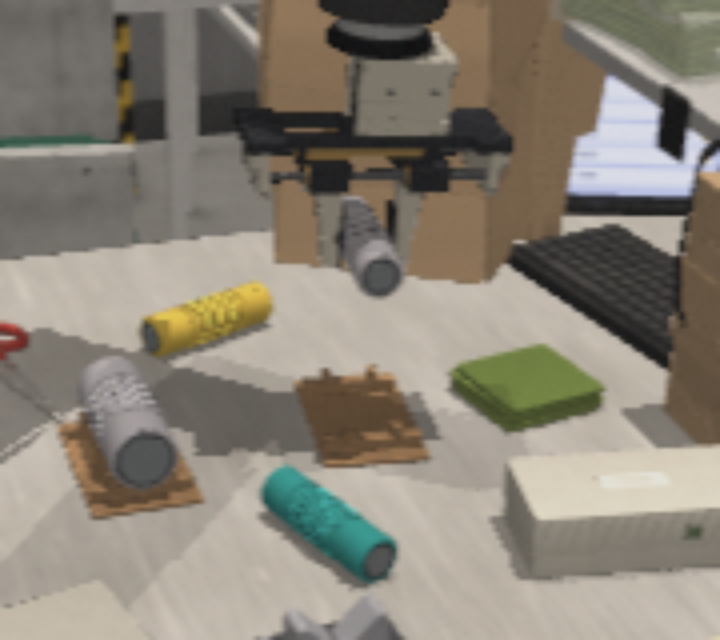

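The barrel is held level and the tray is empty. I carry it to the V fixture, turning +10.3°.

```bash
python3 -m handwheel '[[[-0.3,-0.9,0,0.5],[-0.3,-0.9,0,0.5],[-0.3,-0.9,0,0.5],[-0.3,-0.9,0,0.56],[-0.3,-0.9,0,0],[-0.3,-0.9,0,0],[-0.3,-0.9,0,0],[-0.3,-0.9,0,0]]]'; python3 -m handwheel '[[[-0.3,-0.6,0,0],[-0.2,-0.4,0,0],[0,0,0,0]]]'; python3 - <<'E'
from h import *
p,j=st([.472,-.023,.13])
c=vision.get_calibration("wrist"); im=vision.capture("wrist"); cv2.imwrite("pics/w6.png",im)
im=vision.capture("side"); cv2.imwrite("pics/s6.png",cv2.resize(im[130:280,250:400],None,fx=4,fy=4))
E
```

```text
time_s: 10.1
tcp_pos: [0.5001, 0.0277, 0.1594]
eef_rot: [-15.0, 89.1, 167.6]
contact_force: [1.0, -0.2, -0.8]
gripper_width: 0.0352
time_s: 10.4
tcp_pos: [0.4779, -0.0175, 0.162]
eef_rot: [-22.8, 89.3, 159.6]
contact_force: [0.8, 1.0, -1.5]
gripper_width: 0.0354
t 10.4 tcp [ 0.4779 -0.0175  0.162 ] tx [-0.011  0.004 -1.   ] jaw -177.6 F [ 0.8  1.  -1.5] w 0.0354 q [ 21.   5. -28.  -1. -57. -18.]
units to go [-0.15 -0.14 -0.8 ]
```

View pics/w6.png

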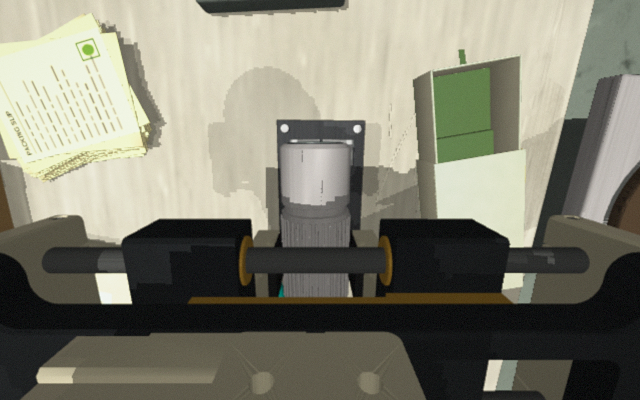

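View pics/s6.png

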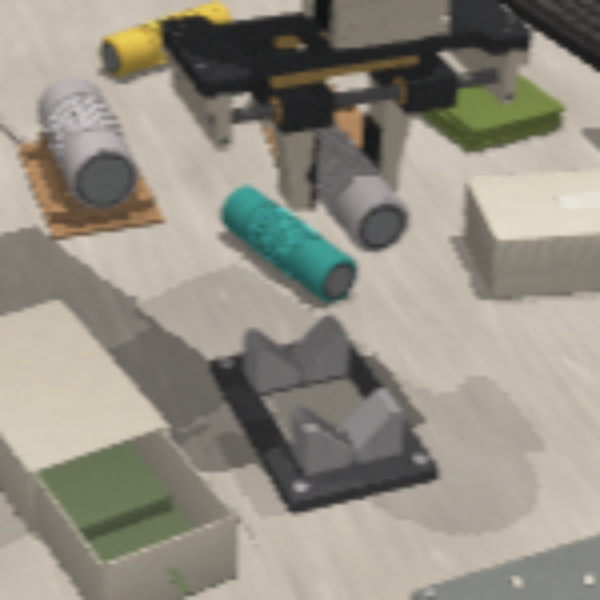

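```bash
python3 -m handwheel '[[[-0.15,-0.14,-0.5,-0.12],[0,0,-0.6,0],[0,0,-0.6,0],[0,0,-0.5,0],[0,0,0,0]]]'; python3 - <<'E'
from h import *
p,j=st([.472,-.023,.03])
c=vision.get_calibration("wrist"); im=vision.capture("wrist"); cv2.imwrite("pics/w7.png",im[80:320,180:460])
im=vision.capture("side"); cv2.imwrite("pics/s7.png",cv2.resize(im[170:270,280:380],None,fx=6,fy=6))
c2=c
a=np.array([onz("wrist",p,.010,c) for p in [(285,128),(358,128)]]); 
E
```

```text
time_s: 11.0
tcp_pos: [0.4784, -0.0169, 0.0732]
eef_rot: [-59.8, 89.6, 122.3]
contact_force: [-0.6, -0.5, -1.3]
gripper_width: 0.0353
t 11.0 tcp [ 0.4784 -0.0169  0.0732] tx [-0.004  0.006 -1.   ] jaw -177.9 F [-0.6 -0.5 -1.3] w 0.0353 q [ 21.  12. -35.  -1. -44. -19.]
units to go [-0.16 -0.15 -1.08]
```

View pics/w7.png

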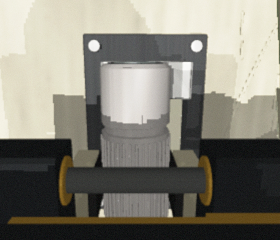

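View pics/s7.png

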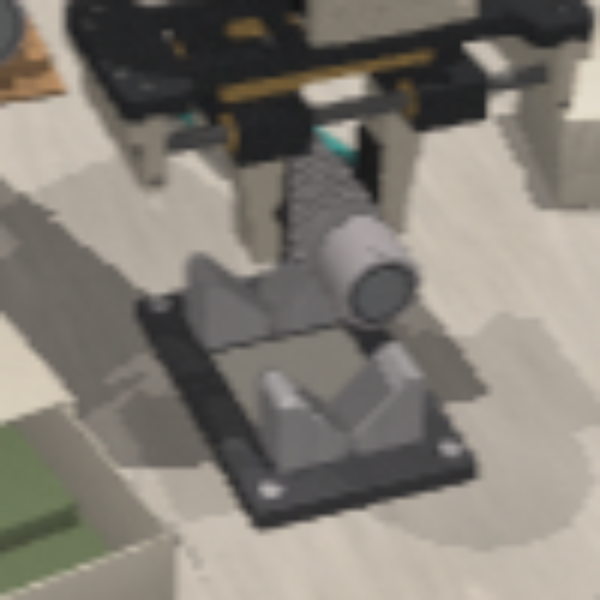

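The barrel is about 6 mm too far in +x and +y of the V (wrist crop: barrel at 136, screw midpoint at 145), which matches the numbers. I'll correct and lower it.

```bash
python3 - <<'E'
from h import *
c=vision.get_calibration("wrist"); im=vision.capture("wrist")
g=cv2.cvtColor(im,cv2.COLOR_BGR2GRAY); P=[]
for (u,v) in [(274,126),(376,126)]:
    w=g[v-8:v+9,u-8:u+9]; m=(w>160).astype(np.uint8); M=cv2.moments(m,True); P.append(onz("wrist",(u-8+M["m10"]/M["m00"],v-8+M["m01"]/M["m00"]),.010,c)); 
print(P, "x-dir angle",np.degrees(np.arctan2(*(P[0]-P[1])[1::-1]))); st()
E
python3 -m handwheel '[[[-0.16,-0.15,0,0],[0,0,0,0]]]'; python3 - <<'E'
from h import *
st([.472,-.023,.03])
E
```

```text
[array([ 0.51272179, -0.08750676,  0.01      ]), array([ 0.43385798, -0.09028808,  0.01      ])] x-dir angle 2.019833352990884
t 11.15 tcp [ 0.4803 -0.0167  0.0761] tx [ 0.001  0.007 -1.   ] jaw -177.8 F [ 0.7  0.3 -0.9] w 0.0354 q [ 21.  11. -35.  -1. -44. -19.]
time_s: 11.35
tcp_pos: [0.4749, -0.0223, 0.078]
eef_rot: [-118.9, 89.5, 63.4]
contact_force: [0.5, 0.3, -1.4]
gripper_width: 0.0357
t 11.35 tcp [ 0.4749 -0.0223  0.078 ] tx [ 0.004  0.008 -1.   ] jaw -177.8 F [ 0.5  0.3 -1.4] w 0.0357 q [ 21.  11. -35.  -0. -44. -18.]
units to go [-0.07 -0.02 -1.2 ]
```

```bash
python3 -m handwheel '[[[-0.1,-0.02,-0.4,0],[-0.05,0,-0.4,0],[0,0,-0.2,0]]]'; python3 - <<'E'
from h import *
st([.472,-.023,.03])
E
```

```text
time_s: 11.65
tcp_pos: [0.4716, -0.0226, 0.0411]
eef_rot: [-143.1, 89.0, 39.1]
contact_force: [-0.5, 0.1, -1.3]
gripper_width: 0.0353
t 11.65 tcp [ 0.4716 -0.0226  0.0411] tx [ 0.013  0.011 -1.   ] jaw -177.8 F [-0.5  0.1 -1.3] w 0.0353 q [ 21.  13. -38.  -0. -37. -18.]
units to go [ 0.01 -0.01 -0.28]
```

```bash
python3 -m handwheel '[[[-0.03,0,-0.15,0],[-0.03,0,-0.12,0]]]'; python3 - <<'E'
from h import *
st([.472,-.023,.03])
E
```

```text
time_s: 11.85
tcp_pos: [0.4698, -0.0226, 0.0305]
eef_rot: [-145.1, 89.0, 37.1]
contact_force: [0.7, 0.4, -1.3]
gripper_width: 0.0355
t 11.85 tcp [ 0.4698 -0.0226  0.0305] tx [ 0.014  0.011 -1.   ] jaw -177.8 F [ 0.7  0.4 -1.3] w 0.0355 q [ 21.  14. -39.  -0. -36. -18.]
units to go [ 0.05 -0.01 -0.01]
```

```bash
python3 -m handwheel '[[[0.03,0,-0.04,0]]]'; python3 -m handwheel '[[[0,0,-0.04,0]]]'; python3 - <<'E'
from h import *
st([.472,-.023,.03])
im=vision.capture("side"); cv2.imwrite("pics/s8.png",cv2.resize(im[170:270,280:380],None,fx=6,fy=6))
E
```

```text
time_s: 11.95
tcp_pos: [0.4711, -0.0226, 0.029]
eef_rot: [-145.5, 88.9, 36.7]
contact_force: [-2.1, 0.0, -0.1]
gripper_width: 0.0356
time_s: 12.05
tcp_pos: [0.4715, -0.0225, 0.0282]
eef_rot: [-146.1, 88.9, 36.1]
contact_force: [-10.7, 5.2, 28.5]
gripper_width: 0.0354
t 12.05 tcp [ 0.4715 -0.0225  0.0282] tx [ 0.015  0.011 -1.   ] jaw -177.8 F [-10.7   5.2  28.5] w 0.0354 q [ 21.  15. -39.  -0. -35. -18.]
units to go [ 0.01 -0.01  0.05]
```

View pics/s8.png

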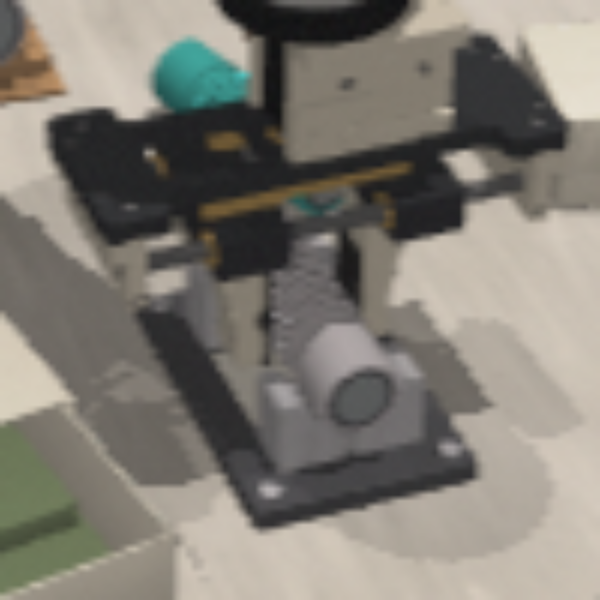

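The barrel is in the V and touching (28 N up, stiff). I ease off, release so that it centres itself, raise, shut the fingers and press from above.

```bash
python3 -m handwheel '[[[0,0,0.02,0]]]'; python3 -m handwheel '[[[0,0,0,0],[0,0,0,0],[0,0,0,0],[0,0,0,0]]]' 64 20; python3 - <<'E'
from h import *
st([.472,-.023,.03])
E
```

```text
time_s: 12.2
tcp_pos: [0.4714, -0.0224, 0.0295]
eef_rot: [-145.8, 88.9, 36.4]
contact_force: [-1.0, 0.3, -2.2]
gripper_width: 0.0356
time_s: 12.6
tcp_pos: [0.473, -0.022, 0.0304]
eef_rot: [-148.9, 88.8, 33.4]
contact_force: [0.2, -0.4, 0.8]
gripper_width: 0.0608
t 12.6 tcp [ 0.473  -0.022   0.0304] tx [ 0.018  0.012 -1.   ] jaw -177.7 F [ 0.2 -0.4  0.8] w 0.0608 q [ 21.  14. -39.  -0. -35. -18.]
units to go [-0.02 -0.02 -0.01]
```

```bash
python3 -m handwheel '[[[-0.03,0,0.5,0],[0,0,0.6,0],[0,0,0.4,0],[0,0,0,0]]]'; python3 -m handwheel '[[[0,0,0,0],[0,0,0,0],[0,0,0,0],[0,0,0,0],[0,0,0,0],[0,0,0,0],[0,0,0,0]]]' 0 20; python3 - <<'E'
from h import *
st([.472,-.023,.063])
c=vision.get_calibration("wrist")
cv2.imwrite("pics/w9.png",vision.capture("wrist"))
im=vision.capture("side"); cv2.imwrite("pics/s9.png",im); cv2.imwrite("pics/s9c.png",cv2.resize(im[170:270,280:380],None,fx=6,fy=6))
for q in [[0,0.06,0],[0,-0.06,0]]:
    R=Ro.from_euler('z',1.9,degrees=True).as_matrix(); print(proj("side",R@q+[.472,-.023,.044]), proj("wrist",R@q+[.472,-.023,.044],c))
E
```

```text
time_s: 13.0
tcp_pos: [0.4711, -0.0224, 0.0916]
eef_rot: [-147.8, 88.9, 34.4]
contact_force: [-0.5, 0.1, -0.9]
gripper_width: 0.0641
time_s: 13.7
tcp_pos: [0.4695, -0.0229, 0.0886]
eef_rot: [-141.6, 89.2, 40.7]
contact_force: [-0.2, -0.4, -0.2]
gripper_width: 0.0138
t 13.7 tcp [ 0.4695 -0.0229  0.0886] tx [ 0.011  0.009 -1.   ] jaw -177.8 F [-0.2 -0.4 -0.2] w 0.0138 q [ 21.   9. -35.  -0. -45. -19.]
units to go [ 0.06 -0.   -0.64]
[321.51032606 208.19470152] [312.11604013 290.6539148 ]
[339.67880268 235.6199494 ] [312.70935463 141.27979798]
```

View pics/w9.png

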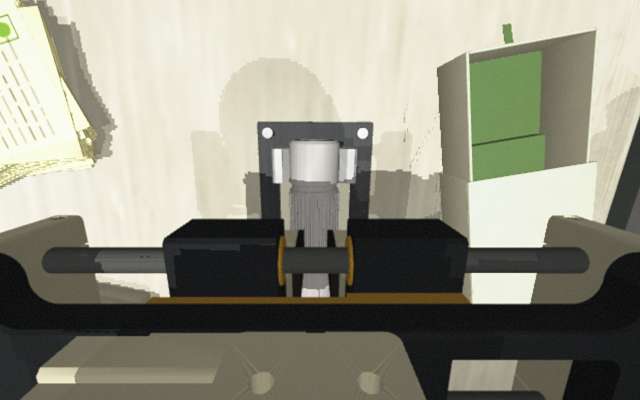

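View pics/s9c.png

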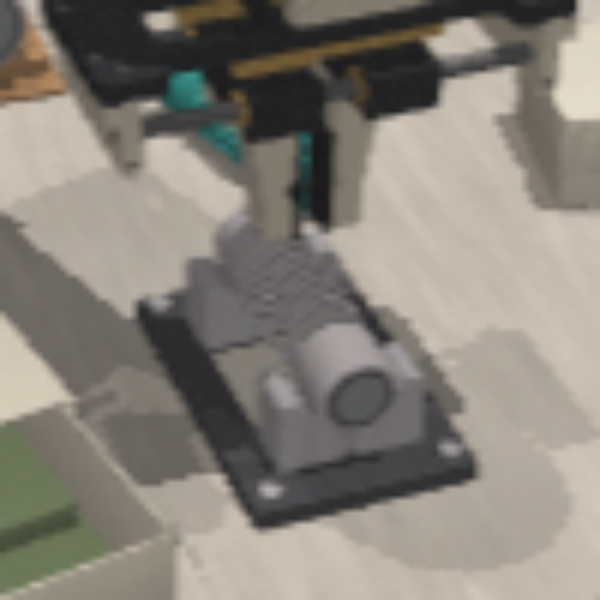

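The barrel sits in both V-blocks: its near end is at side (340.1,236.2) against a predicted (339.7,235.6). I finish closing, centre in x and approach.

```bash
python3 -m handwheel '[[[0.07,0,-0.2,0],[0.02,0,-0.2,0],[0,0,0,0],[0,0,0,0]]]' 0 20; python3 - <<'E'
from h import *
st([.472,-.023,.063])
E
```

```text
time_s: 14.2
tcp_pos: [0.4733, -0.0229, 0.0709]
eef_rot: [-141.3, 89.2, 41.0]
contact_force: [-0.5, 0.4, 0.0]
gripper_width: 0.0003
t 14.2 tcp [ 0.4733 -0.0229  0.0709] tx [ 0.011  0.009 -1.   ] jaw -177.8 F [-0.5  0.4  0. ] w 0.0003 q [ 21.  11. -36.  -0. -42. -18.]
units to go [-0.03 -0.   -0.2 ]
```

```bash
python3 -m handwheel '[[[-0.02,0,-0.1,0]]]';python3 -m handwheel '[[[0,0,-0.06,0]]]'; python3 - <<'E'
from h import *
st([.472,-.023,.062])
E
```

```text
time_s: 14.3
tcp_pos: [0.4729, -0.0228, 0.067]
eef_rot: [-142.4, 89.2, 39.8]
contact_force: [0.7, -0.1, 0.5]
gripper_width: 0.0007
time_s: 14.4
tcp_pos: [0.4726, -0.0228, 0.0642]
eef_rot: [-141.6, 89.2, 40.7]
contact_force: [-0.6, 0.0, 0.5]
gripper_width: 0.0004
t 14.4 tcp [ 0.4726 -0.0228  0.0642] tx [ 0.011  0.009 -1.   ] jaw -177.8 F [-0.6  0.   0.5] w 0.0004 q [ 21.  11. -37.  -0. -41. -18.]
units to go [-0.01 -0.   -0.06]
```

```bash
for i in 1 ; do python3 -m handwheel '[[[0,0,-0.02,0]]]'; done; python3 -m handwheel '[[[0,0,-0.02,0]]]'
```

```text
time_s: 14.5
tcp_pos: [0.4725, -0.0229, 0.0632]
eef_rot: [-141.3, 89.2, 41.0]
contact_force: [-0.2, -0.8, 0.4]
gripper_width: 0.0003
time_s: 14.6
tcp_pos: [0.4724, -0.0229, 0.0623]
eef_rot: [-141.3, 89.2, 41.0]
contact_force: [-1.2, -0.1, 1.3]
gripper_width: 0.0004
```

```bash
python3 -m handwheel '[[[0,0,-0.01,0]]]'; python3 -m handwheel '[[[0,0,-0.01,0]]]'
```

```text
time_s: 14.7
tcp_pos: [0.4725, -0.0229, 0.0622]
eef_rot: [-142.0, 89.2, 40.2]
contact_force: [-3.5, 1.1, 7.6]
gripper_width: 0.0006
time_s: 14.8
tcp_pos: [0.4725, -0.0229, 0.0622]
eef_rot: [-142.4, 89.2, 39.9]
contact_force: [-1.8, 1.4, 7.4]
gripper_width: 0.0002
```

```bash
python3 -m handwheel '[[[0,0,-0.014,0]]]'; python3 - <<'E'
from h import *
from plant import readout
for i in range(10):
    im=vision.capture("side"); print(np.round(readout.get_state()["contact_force"],1),end=" ")
st()
cv2.imwrite("pics/s10.png",cv2.resize(im[170:350,270:470],None,fx=3.3,fy=3.3))
cv2.imwrite("pics/w10.png",vision.capture("wrist"))
E
```

```text
time_s: 14.9
tcp_pos: [0.4726, -0.0229, 0.0622]
eef_rot: [-143.1, 89.2, 39.2]
contact_force: [-2.8, 0.9, 8.5]
gripper_width: 0.0003
[-2.3 -0.   7. ] [-2.2  0.7  6.9] [-2.4  1.6  6.4] [-2.4  0.6  7.2] [-2.6  0.2  6.7] [-1.7  1.1  6.1] [-3.1  1.1  6.9] [-2.8  0.9  6.4] [-2.9  0.3  6.1] [-1.9 -1.   7.8] t 15.4 tcp [ 0.4726 -0.0229  0.0622] tx [ 0.011  0.009 -1.   ] jaw -177.7 F [-1.9 -1.   7.8] w 0.0007 q [ 21.  12. -37.  -0. -41. -18.]
```

View pics/s10.png

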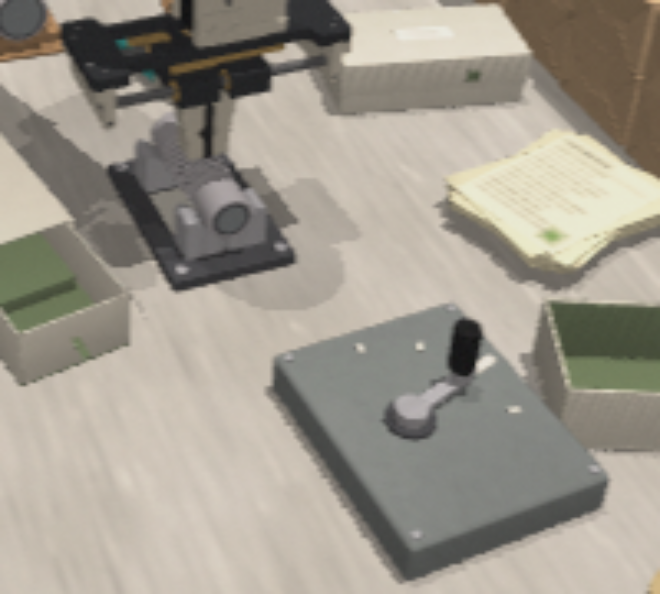

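View pics/w10.png

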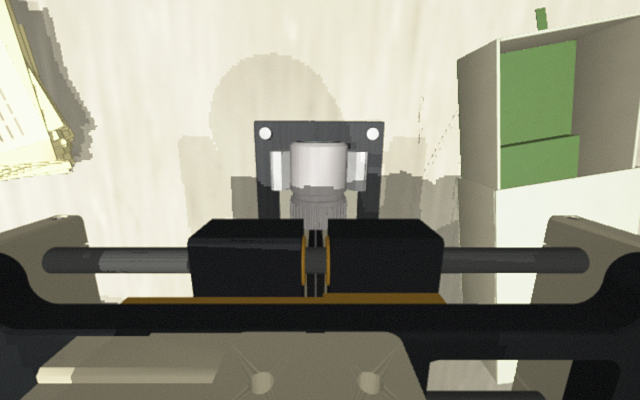

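The V seat looks right in both views and the lever is at the long mark. The push is steady at about 7 N, with 2.5 N sideways. I raise it to about 11 N and trim the side force.

```bash
python3 -m handwheel '[[[-0.006,0,-0.022,0]]]'; python3 - <<'E'
from h import *
from plant import readout
for i in range(6):
    im=vision.capture("side"); print(np.round(readout.get_state()["contact_force"],1),end=" ")
st()
E
```

```text
time_s: 15.55
tcp_pos: [0.4726, -0.0229, 0.0621]
eef_rot: [-145.0, 89.1, 37.3]
contact_force: [-3.4, 0.5, 11.6]
gripper_width: 0.0004
[-3.2  0.2  9.3] [-3.7  0.9  9.4] [-3.4  0.5  9.6] [-2.4 -0.4  9.2] [-3.5  0.4  9. ] [-3.9  0.4  8.9] t 15.85 tcp [ 0.4725 -0.0229  0.0621] tx [ 0.012  0.009 -1.   ] jaw -177.7 F [-3.9  0.4  8.9] w 0.0002 q [ 21.  12. -37.  -0. -41. -18.]
```

```bash
python3 -m handwheel '[[[-0.02,0,-0.024,0]]]'; python3 - <<'E'
from h import *
from plant import readout
for i in range(16):
    im=vision.capture("side"); print(np.round(readout.get_state()["contact_force"],1),end=" ")
st()
E
```

```text
time_s: 15.95
tcp_pos: [0.4725, -0.0228, 0.0621]
eef_rot: [-148.2, 89.1, 34.1]
contact_force: [-1.3, -1.8, 8.5]
gripper_width: 0.0006
[-2.1 -1.1  9.2] [-1.7 -0.8  7.8] [-2.4 -0.   7.8] [-1.5 -0.9  8.7] [-1.2 -0.8  8.5] [-1.7  0.7  8.3] [-1.5 -1.2  8.1] [-1.7 -0.9  8. ] [-2.  -0.4  8.4] [-1.7 -0.3  8.3] [-2.  -0.4  8.3] [-2.1 -0.1  8.5] [-1.7 -0.6  8.9] [-1.3 -0.6  9. ] [-1.9 -0.6  8.5] [-2.3 -0.5  9. ] t 16.75 tcp [ 0.4725 -0.0228  0.0621] tx [ 0.014  0.009 -1.   ] jaw -177.7 F [-2.3 -0.5  9. ] w 0.0009 q [ 21.  12. -37.  -0. -41. -18.]
```

```bash
python3 -c "
from plant import close_job
print(close_job())"
```

```text
the job is handed in; nothing more can be done
None
```

I set the lever, moved the slim barrel into the V-blocks, and handed the job in at about 17 s with the shut fingers still pressing the barrel down. `close_job` gives no verdict, so the points below are my own last checks.

- **Lever:** I gripped the knob and swung it along its arc. Afterwards it read about 1.22–1.28 rad against the mark at 1.25. That spread comes from a few mm of disagreement on where the hinge is. The last side view still showed the bar pointing at the long mark.
- **Barrel:** I lifted it clear of its tray, lowered it into the V, let it go so it could centre itself, and pressed from above. In the side view its near end was within about 1 pixel of where a centred barrel should be. The fingertips came to rest at 62 mm, which is the expected height of its top.
- **Press:** It held steady for 0.8 s at about 8.5 N down, with about 2 N sideways that I could not trim out fully. I estimate 6–9 N on each face of the V. That figure is worked out from the wrist force, ignoring friction, not measured.
- **Peak force:** When the barrel first touched the V, the wrist briefly read 28 N upward and 11 N sideways. This works out to about 29 N at most on one face, below the 40 N limit.
- **Thick barrel:** I never went near it, and it looked unmoved in the side views taken while carrying the slim one.

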